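# Turn the divider of a stock-record folder and catch it down

### The arm

A 6-joint arm with a two-finger parallel gripper is mounted at the origin on the work surface. World frame = base frame: x ahead of the robot, y to its left, z up, the work surface at z = 0. Lengths are in mm, angles in rad, forces in N, time in s.
With the tool pointing down it reaches from about 250 to 775 mm from the base axis. Payload 4 kg.
Tool frame: the origin (TCP) lies midway between the tips of the shut fingers; the grasp point (between the pads) lies behind it (manip.tcp_to_grasp is the z of the grasp point in the tool frame, in mm); z points along the fingers, y is the direction in which the jaws open and shut (so a half turn about z gives the same grasp; the last joint's range is limited). The gripper opens to 85 mm and grips with 20 to 120 N. Pads are 22 mm wide; open, the fingers measure 114 mm over their backs; the gripper's body (76 mm by 85 mm) begins 54 mm behind the grasp point. The pads swing forward as they close: fully open they stand 13 mm farther back than shut.
Start: joints at [-1.391, 0.087, 1.371, -0, 1.684, -0.103], TCP at [153.472, -528.171, 231.341] pointing down, gripper open.
Joint ranges: [-3.1, 3.1], [-0.76, 2.03], [0.27, 2.55], [-1.08, 4.22], [0.17, 2.65], [-2.57, 2.57]. Speed limits (rad/s): [2.79, 2.79, 3.14, 3.14, 3.14, 3.14].

### API

Orientations are given as a unit quaternion [x, y, z, w].
In Python, from bench import manip, eyes gives the robot as it stands.
- The arm moves only by the shell command python3 -m inch 'ROWS'. ROWS is JSON, a list of rows, each a list of 5 numbers: the shift along the tool's x, y, z in cm, then the turn about the tool's z in degrees, then the finger opening in cm, from 0 to 8.54. A call has 1 to 10 rows; each row is the pose to reach, as a shift and turn from the pose measured when the call began, along the tool's axes at that moment; what a row does not reach only later rows make up. A row lasts 1/8 s, in which the tool goes at most 62.5 mm and 10.7 degrees, less where a joint would pass 70% of its speed; a pose out of reach is approached as far as the arm can. A call with a gripper value outside its range is refused whole. The fingers move at their own pace and stop on an object; the grip force is fixed at half the most. Time passes only in rows, so rows that repeat a pose let the fingers close. It gives the time, the measured TCP pose, the force and the opening at its end, in the units of the state.
- manip.read_state(): the state, without advancing time (a new reading comes with each control period).
- eyes.read_camera(name): name is "scene" or "top" or "wrist"; returns a dict with "frame" (384x512x3 uint8, red, green, blue), "fx", "fy", "cx", "cy" (pixels), "world_to_cam" (4x4, takes a point from world to camera coordinates). Camera axes: x right, y up, looking along -z (the intrinsics and any distortion apply to the point x, -y, -z); pixel columns grow to the right and rows downward; lengths in mm; the calibration is good to about 2 mm. The wrist camera is an equidistant fisheye: a pixel r from the principal point sees the ray r / f radians off the axis. A picture is of the moment at which its call begins. There is no depth.
- manip.finish_job(): hands the job in, once; it reports no verdict.
The state is a dict: "time_s": time; "qpos": joint angles; "joint_vel": joint speeds; "joint_torque": joint torques, N m; "position": TCP position; "tool_rot": TCP orientation; "ft_force": force on the tool from outside, world axes, zero at the start; "wrist_torque": the same for the moment, N m; "finger_gap": opening from 0.0 (shut) to 1.0 (fully open).
Only numpy, scipy, OpenCV 4.12 (cv2) and the standard library are available. Lean on these libraries where they do the work, as an engineer would, in place of code of your own. Each camera call takes 0.05 s, during which the arm holds its last target. There are 200 camera calls.

### The job

In the medicine store the blue record folder lies open with its stiff divider standing half raised. Push the divider over the spine with a fingertip or the outside of the fingers, until it lies flat on the other page with its orange face up, and then push the little yellow-finned catch round over it to its stop. Do not pinch the divider or the fin between the fingers, and leave everything else where it stands.

Things in the scene. Friction and masses are not known exactly. Their poses are not given: they have to be found in the camera images.
- folder: Open blue record folder, fixed; cover 190 x 336 x 3 mm, white page stacks 172 mm long from 13 to 125 mm either side of the spine, tops 12 mm above the table. Origin: on the table under the middle of the spine. x runs along the spine (away from the robot at yaw 0), y to the page above which the divider starts (robot's left), z up. Yaw within 0.4 rad of 0.
- divider (a joint): Angle (rad) of the stiff divider about the spine: 0 = flat on the folder's +y page, 1.57 = upright, 3.14 = flat on the -y page (its stop). Hinge axis: parallel to the folder's x, 16 mm above its origin. Starts at 0.45 to 0.85. The hinge has friction: the divider stays where it is left and takes 1 to 2 N at its free edge to move.
- divider_rim (a point): Middle of the divider's free edge, a rounded orange rim of 3 mm radius, 130 mm from the hinge axis. The divider is 150 mm long along the spine, 4 to 6 mm thick, about 100 g; once turned over, its top is 19 mm above the table. Its lower face at the start is orange; the upper one carries a green panel of 122 x 96 mm.
- catch (a joint): Angle (rad) of the steel catch at the outer edge of the -y page: 0 = pointing along the folder's +x, clear of the divider; 1.57 = its stop, pointing along +y across the turned divider (anticlockwise from above). Pivot: a vertical axis at x 20 mm, y -148 mm in the folder's frame. Starts at 0 to 0.3; moves at about 0.5 N at the fin and stays where it is left.
- catch_fin (a point): Centre of the upright yellow fin near the catch's tip, 50 mm from its pivot, 38 mm above the table. The fin is 18 mm wide along the arm, 8 mm thick, from 25 to 51 mm above the table; the steel arm below it is 13 mm wide, 21 to 25 mm above the table and ends 56 mm from the pivot.
- carton_green: Bystander: upright white and green medicine carton, 36 x 62 x 78 mm high; origin under its middle.
- carton_red: Bystander: white and red carton, 50 x 85 x 35 mm high; origin under its middle.
- amber_bottle: Bystander: amber bottle, 44 mm across, 88 mm high; origin under its middle.
- pill_jar: Bystander: white jar, 52 mm across, 62 mm high; origin under its middle.
- small_bin: Bystander: open blue bin, 150 x 100 x 60 mm high; origin under its middle.
- date_stamp: Bystander: black hand stamp, 38 mm across, 60 mm high; origin under its middle.

How it is judged (in metres and radians):
On the way, in this order (a step that is already met when the one before it is completed fails the run):
1. the divider lies flat on the other page (value of joint divider above 3.05 rad), for 0.2 s.
2. the catch is swung over the divider to its stop (value of joint catch above 1.4 rad and value of joint divider above 3.05 rad), for 0.2 s.
At the end, for the whole second after the job is handed in: The divider lies flat on the -y page (joint above 3.05 rad, within about 5 degrees of flat), the catch is over it at its stop (joint above 1.4 of 1.57 rad), both at rest (all of step 2 and velocity of joint divider between -0.05 and 0.05 rad/s and velocity of joint catch between -0.05 and 0.05 rad/s); the robot touches nothing.
It fails at once if the divider is pinched: the fingers press on both its faces at once ((contact force between the fingers and divider_c1 above 1 N or contact force between the fingers and divider_c2 above 1 N) and contact force between the fingers and divider_c3 above 1 N).
It fails at once if the catch's fin is pinched between the fingers (contact force between the fingers and catch_c2 above 1 N and contact force between the fingers and catch_c3 above 1 N).
It fails at once if a bystander is moved or lifted by more than 20 mm (distance of any of carton_green, carton_red, amber_bottle, pill_jar, small_bin, date_stamp from where it was at the start of the episode above 0.02 m).
It also fails if it takes over 58 s, if anything falls off the work surface, if the arm or the gripper's body presses on something with over 40 N, if the wrist force passes 120 N, or if a joint passes its speed limit or range.

## Working session

There is one attempt and no reset: what is moved stays moved. The work goes in short steps, Python scripts to look and compute and a shell command to move; the robot and the scene stay as the last step left them, time stands still between calls to the robot, and variables do not carry over. Pictures are saved under pics/ and viewed, about 8 in all and at most 12, crops included, and the job is handed in when it is done.

```bash
mkdir -p pics; ls; python3 - <<'E'
from bench import manip, eyes
import cv2,numpy as np
s=manip.read_state();print(s,manip.tcp_to_grasp)
for n in("top","scene"):
    c=eyes.read_camera(n);cv2.imwrite(f"pics/{n}0.png",c["frame"][:,:,::-1]);print(n,c["fx"],c["cx"],c["cy"],np.round(c["world_to_cam"],3).tolist(),[k for k in c])
E
```

```text
pics
{'time_s': 0.0, 'qpos': array([-1.39112309e+00,  8.79718593e-02,  1.37227484e+00, -3.11776227e-06,
        1.68360202e+00, -1.03125015e-01]), 'joint_vel': array([ 1.75458887e-03,  1.13834347e-03,  7.02415231e-05, -5.75282022e-04,
       -2.33750608e-04,  3.38024205e-04]), 'joint_torque': array([ 1.57711129e-03, -3.51856327e+01, -3.13274610e+01, -5.06776735e-05,
        1.07637004e-02,  1.83131777e-05]), 'position': array([ 153.36513036, -527.66100314,  230.11947101]), 'tool_rot': array([ 9.90019183e-01,  1.40928154e-01, -4.47119881e-05, -1.12714840e-03]), 'ft_force': array([ 0.68784328, -0.33029241,  0.1074636 ]), 'wrist_torque': array([-0.03423172, -0.00517572,  0.00709546]), 'finger_gap': 0.9982285142562207} -18.700000000000003
top 354.42125904630245 259.22593294959387 192.72038862197846 [[-0.004, -1.0, 0.002, -9.325], [0.989, -0.004, 0.147, -546.259], [-0.147, 0.002, 0.989, -841.86], [0.0, 0.0, 0.0, 1.0]] ['frame', 'fx', 'fy', 'cx', 'cy', 'world_to_cam']
scene 419.3713060075388 255.02940204136902 189.96372615775178 [[0.515, 0.857, -0.015, -247.479], [-0.673, 0.415, 0.613, 350.226], [0.531, -0.305, 0.79, -1355.379], [0.0, 0.0, 0.0, 1.0]] ['frame', 'fx', 'fy', 'cx', 'cy', 'world_to_cam']
```

View pics/top0.png

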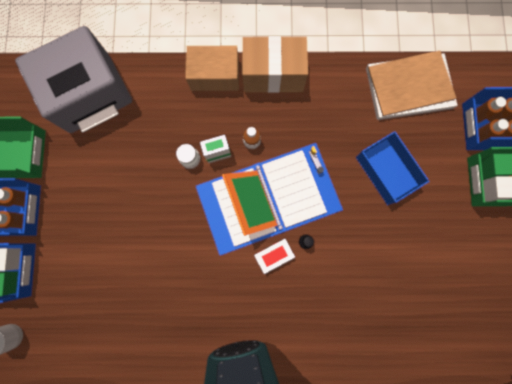

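View pics/scene0.png

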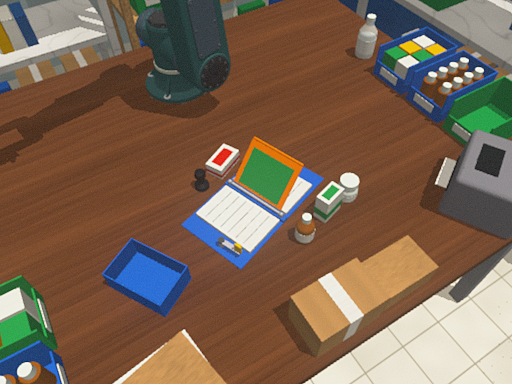

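The top view shows the folder centred near (268,198), with its spine tilted to yaw ≈ +0.3. The divider is up over the left (+y) page, with its rim at x≈237. The catch is near (317,160). The stamp (307,242), red carton (275,257), green carton (215,148) and bottle (252,137) surround the folder. The scene view agrees: divider rim at about (248,142)–(302,175), catch at (232,246).

```bash
cat > h.py <<'E'
from bench import manip, eyes
import cv2,numpy as np
def cam(n,save=None):
    c=eyes.read_camera(n)
    if save: cv2.imwrite(f"pics/{save}.png",c["frame"][:,:,::-1])
    return c
def ray(c,uv):
    W=c["world_to_cam"];R=W[:3,:3];o=-R.T@W[:3,3]
    d=np.array([(uv[0]-c["cx"])/c["fx"],-(uv[1]-c["cy"])/c["fy"],-1.]);return o,R.T@d
def plane(c,uv,z):
    o,d=ray(c,uv);return o+d*(z-o[2])/d[2]
def tri(c1,u1,c2,u2):
    o1,d1=ray(c1,u1);o2,d2=ray(c2,u2)
    t=np.linalg.lstsq(np.c_[d1,-d2],o2-o1,rcond=None)[0]
    a,b=o1+t[0]*d1,o2+t[1]*d2;return (a+b)/2,np.linalg.norm(a-b)
def mask(c,lo,hi,box):
    h=cv2.cvtColor(c["frame"],cv2.COLOR_RGB2HSV);m=cv2.inRange(h,lo,hi);k=np.zeros_like(m);x0,y0,x1,y1=box;k[y0:y1,x0:x1]=255;return m&k
def pts(m): return np.argwhere(m)[:,::-1]
def big(m):
    n,l,s,c=cv2.connectedComponentsWithStats(m);return pts((l==1+np.argmax(s[1:,4])).astype(np.uint8))
E
python3 - <<'E'
from h import *
t=cam("top");s=cam("scene")
P=pts(mask(t,(105,150,80),(125,255,255),(190,135,350,260)))
W=np.array([plane(t,p,3)[:2] for p in P]).astype(np.float32)
r=cv2.minAreaRect(cv2.convexHull(W));print(r, cv2.boxPoints(r).round())
f={}
for n,c,b in(("t",t,(295,135,335,190)),("s",s,(210,225,250,262))):
    y=pts(mask(c,(18,120,120),(35,255,255),b));print(n,"yellow",len(y),y.mean(0),y.min(0),y.max(0));f[n]=y.mean(0)
print("fin",tri(t,f["t"],s,f["s"]))
q={}
for n,c,b in(("t",t,(210,155,285,250)),("s",s,(225,130,310,215))):
    m=mask(c,(5,180,120),(17,255,255),b);y=big(m)
    a=cv2.approxPolyDP(cv2.convexHull(y.astype(np.int32)),3,True)[:,0];print(n,"orange",len(y),a.tolist())
for n,c,b in(("t",t,(210,155,285,250)),("s",s,(225,130,310,215))):
    y=big(mask(c,(50,120,50),(80,255,255),b)); q[n]=cv2.boxPoints(cv2.minAreaRect(y.astype(np.float32)));print(n,"green",cv2.approxPolyDP(cv2.convexHull(y.astype(np.int32)),3,True)[:,0].tolist())
for nm,uv,z in(("bottle",(252,131),88),("green",(215,145),78),("stamp",(307,241),60),("red",(275,256),35)): print(nm,plane(t,uv,z).round())
E
```

```text
((539.3504638671875, -35.80633544921875), (187.62344360351562, 333.5755615234375), 19.929466247558594) [[ 394.   89.]
 [ 508. -225.]
 [ 684. -161.]
 [ 571.  153.]]
t yellow 18 [313.22222222 150.27777778] [312 147] [315 153]
s yellow 42 [237.9047619  247.11904762] [235 243] [241 252]
fin (array([ 654.58100039, -148.38023651,   40.79645368]), np.float64(0.8719448250243067))
t orange 603 [[275, 224], [244, 233], [222, 174], [256, 172]]
s orange 1036 [[303, 164], [280, 209], [234, 180], [254, 136]]
t green [[272, 219], [249, 225], [234, 179], [257, 177]]
s green [[293, 170], [276, 203], [239, 180], [254, 148]]
bottle [690.   5.  88.]
green [658.  96.  78.]
stamp [ 426. -125.   60.]
red [391. -49.  35.]
```

```bash
python3 -m inch '[[4,-4,0,0,0],[8,-8,0,-1,0],[12,-12.5,0,-2,0],[16,-17,0,-3,0],[20,-21.2,0,-3.7,0],[24,-25.5,0,-3.7,0],[28,-29.7,0,-3.7,0],[32,-34,0,-3.7,0],[35,-37,0,-3.7,0],[35,-37,0,-3.7,0]]'
python3 - <<'E'
from h import *
W=lambda p:(lambda d:(np.array([[.94,.341],[-.341,.94]])@d[:2]).tolist()+[d[2]])(np.asarray(p)-[539.3,-35.8,0])
t=cam("top");s=cam("scene")
for a,b in(((222,174),(303,164)),((244,233),(254,136))):
    p,e=tri(t,a,s,b);w=np.array(W(p));print(w.round(1),round(e,1),np.arctan2(w[2]-16,w[1]))
print(np.round(W([654.6,-148.4,40])),np.round(W([690,5,88])),np.round(W([658,96,78])),np.round(W([426,-125,60])))
E
```

```text
time_s: 1.45
position: [386.8, -72.6, 230.9]
tool_rot: [0.984, 0.176, -0.0, -0.001]
ft_force: [-0.7, -0.2, 0.1]
finger_gap: 0.002
[ 74.9  89.6 113.4] 0.2 0.8271393048201159
[-70.1  87.3 117.7] 1.5 0.8612499385998171
[  70. -145.   40.] [156. -13.  88.] [157.  83.  78.] [-137.  -45.   60.]
```

```bash
python3 -m inch '[[4,-4,0,0,0],[8,-8,0,0,0],[12,-11,0,0,0],[15.6,-13.3,0,0,0],[15.6,-13.3,4,0,0],[15.6,-13.3,8,0,0],[15.6,-13.3,12,0,0],[15.6,-13.3,15,0,0],[15.6,-13.3,15,0,0],[15.6,-13.3,15,0,0]]'
python3 - <<'E'
from h import *
cam("top","top1");cam("scene","scene1")
a,b=[cv2.imread(f"pics/{n}1.png") for n in("top","scene")]
cv2.imwrite("pics/v1.png",cv2.hconcat([cv2.resize(a[110:290,150:370],(400,327)),cv2.resize(b[90:270,150:370],(400,327))]))
E
```

```text
time_s: 2.8
position: [488.2, 102.5, 82.4]
tool_rot: [0.985, 0.172, 0.001, -0.0]
ft_force: [0.2, 0.4, -0.0]
finger_gap: 0.001
```

View pics/v1.png

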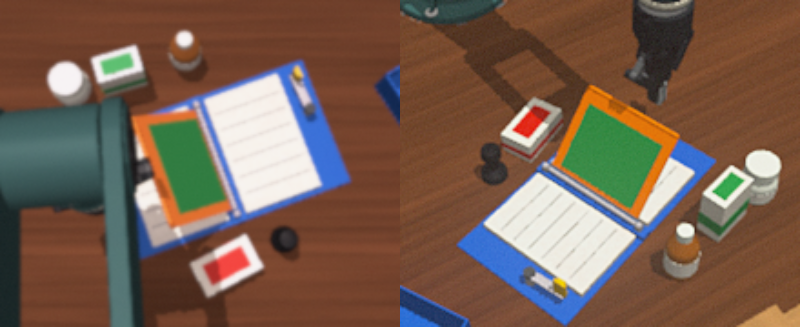

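The pictures show the shut fingers on the +y side of the divider, clear of its rim. I'll start the push.

```bash
python3 -m inch '[[0,2.7,0,0,0],[0,4,0,0,0],[0,5.2,-0.4,0,0],[0,6.4,-0.8,0,0],[0,7.6,-1.2,0,0],[0,8.8,-1.6,0,0],[0,10,-2,0,0],[0,11.2,-2.3,0,0],[0,12.2,-2.5,0,0],[0,12.2,-2.5,0,0]]'
python3 - <<'E'
from h import *
print(manip.read_state()["ft_force"])
cam("scene","scene2");b=cv2.imread("pics/scene2.png")
cv2.imwrite("pics/v2.png",cv2.resize(b[60:270,150:370],(660,600)))
E
```

```text
time_s: 4.15
position: [531.8, -13.0, 109.9]
tool_rot: [0.985, 0.172, 0.004, 0.001]
ft_force: [1.4, -0.3, 6.4]
finger_gap: -0.003
[ 1.39141165 -0.34189586  6.38373673]
```

View pics/v2.png

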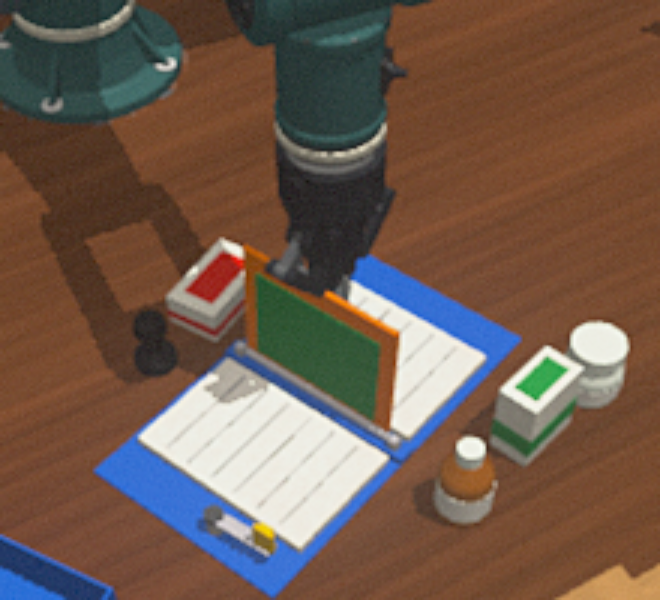

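The divider is now close to upright. The 6 N upward force suggests the knuckles are riding on the rim, so I'll raise the tip before pushing over the top.

```bash
python3 -m inch '[[0,-0.3,-1,0,0],[0,-0.3,-1.9,0,0],[0,1,-1.9,0,0],[0,2.2,-1.9,0,0],[0,3.2,-1.9,0,0],[0,4.1,-1.7,0,0],[0,5,-1.4,0,0],[0,5.9,-1,0,0],[0,6.8,-0.6,0,0],[0,6.8,-0.6,0,0]]'
python3 - <<'E'
from h import *
cam("scene","scene3");b=cv2.imread("pics/scene3.png")
cv2.imwrite("pics/v3.png",cv2.resize(b[60:270,150:370],(660,600)))
E
```

```text
time_s: 5.45
position: [554.8, -77.5, 115.4]
tool_rot: [0.985, 0.172, 0.003, 0.001]
ft_force: [0.4, -0.4, -0.6]
finger_gap: 0.001
```

View pics/v3.png

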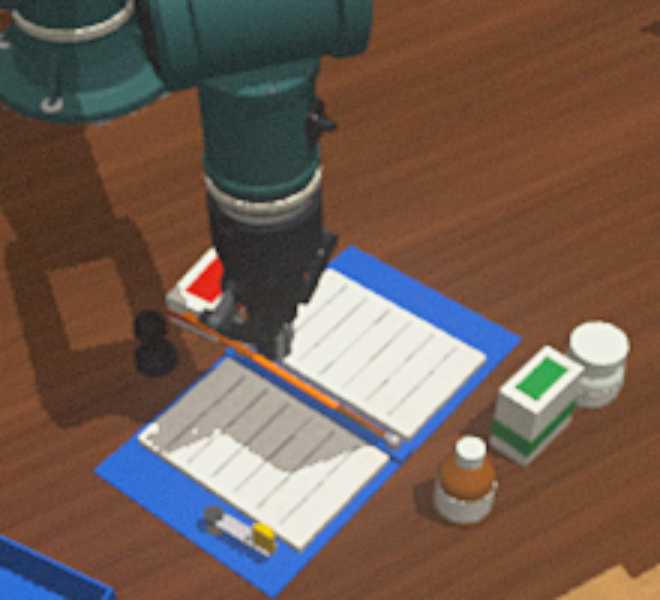

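The divider is past upright, leaning over the -y page and seen nearly edge-on. I'll continue along the arc and press it flat.

```bash
python3 -m inch '[[0,1.6,1,0,0],[0,3,2.4,0,0],[0,4.1,4,0,0],[0,4.5,4.9,0,0],[0,4.9,5.8,0,0],[0,5.2,6.8,0,0],[0,5.4,7.8,0,0],[0,5.5,8.7,0,0],[0,5.6,9.4,0,0],[0,5.6,9.6,0,0]]'
```

```text
time_s: 6.75
position: [574.1, -129.6, 19.2]
tool_rot: [0.985, 0.172, 0.003, 0.001]
ft_force: [-0.1, 0.2, 0.8]
finger_gap: -0.0
```

```bash
python3 -m inch '[[0,0,0.2,0,0],[0,0,0.4,0,0],[0,0,0.4,0,0]]'; python3 -m inch '[[0,-0.3,-2,0,0],[0,-1,-6,0,0],[0,-4,-12,0,0],[0,-9,-15,0,0],[0,-14,-15,0,0],[0,-14,-15,0,0]]'
python3 - <<'E'
from h import *
t=cam("top","top4");s=cam("scene","scene4")
a,b=[cv2.imread(f"pics/{n}4.png") for n in("top","scene")]
cv2.imwrite("pics/v4.png",cv2.hconcat([cv2.resize(a[110:290,150:370],(400,327)),cv2.resize(b[90:270,150:370],(400,327))]))
for n,c,b in(("t",t,(240,130,345,240)),("s",s,(170,170,320,262))):
    print(n,cv2.approxPolyDP(cv2.convexHull(big(mask(c,(5,180,120),(17,255,255),b)).astype(np.int32)),3,True)[:,0].tolist())
    if n=="s": print([ (np.array([[.94,.341],[-.341,.94]])@(plane(c,p,17)[:2]-[539.3,-35.8])).round().tolist() for p in cv2.approxPolyDP(cv2.convexHull(big(mask(c,(5,180,120),(17,255,255),b)).astype(np.int32)),3,True)[:,0]])
E
```

```text
time_s: 7.12
position: [574.2, -129.7, 18.8]
tool_rot: [0.985, 0.172, 0.003, 0.001]
ft_force: [-6.5, 0.9, 15.1]
finger_gap: 0.001
time_s: 7.88
position: [525.1, 4.9, 169.7]
tool_rot: [0.985, 0.175, 0.004, 0.001]
ft_force: [-0.7, -0.0, 0.0]
finger_gap: 0.003
t [[292, 217], [299, 161], [305, 155], [325, 205]]
s [[238, 240], [233, 242], [198, 217], [230, 185], [236, 191]]
[[48.0, -121.0], [43.0, -132.0], [-69.0, -132.0], [-73.0, -10.0], [-48.0, -15.0]]
```

View pics/v4.png

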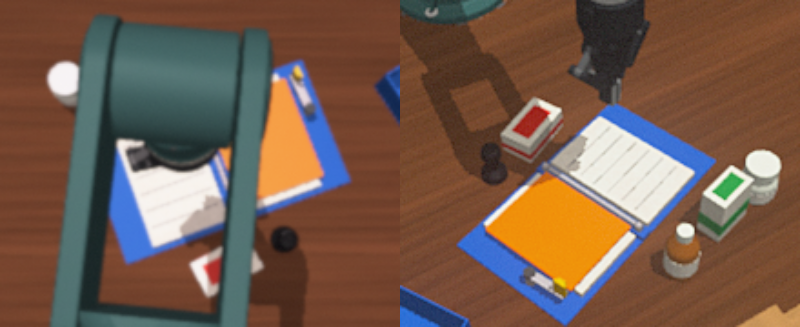

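The divider lies flat with its orange face up, its rim at folder y≈-132. All the bystanders are in place. Next is the catch, with its fin at (70,-145) in the folder frame. I'll come down on its outer (-y) side.

```bash
python3 -m inch '[[2,5,0,0,0],[4,10,0,0,0],[6,15,0,0,0],[6.7,20,0,0,0],[6.7,22.8,0,0,0],[6.7,22.8,4,0,0],[6.7,22.8,8,0,0],[6.7,22.8,11,0,0],[6.7,22.8,13.6,0,0],[6.7,22.8,13.6,0,0]]'
python3 - <<'E'
from h import *
p=manip.read_state()["position"];print((np.array([[.94,.341],[-.341,.94]])@(p[:2]-[539.3,-35.8])).round(1))
for f in range(0,100,10):
    a=np.radians(f);n=np.array([-np.sin(a),np.cos(a)])
    print(f,(np.array([20,-148])+50*np.array([np.cos(a),np.sin(a)])-n*(4+11*np.sin(a)+13*np.cos(a))).round(1))
cam("scene","scene5");b=cv2.imread("pics/scene5.png")
cv2.imwrite("pics/v5.png",cv2.resize(b[120:280,150:310],(600,600)))
E
```

```text
time_s: 9.22
position: [664.7, -190.3, 29.1]
tool_rot: [0.985, 0.172, -0.0, -0.001]
ft_force: [0.1, -0.2, 0.2]
finger_gap: 0.003
[  65.2 -188. ]
0 [  70. -165.]
10 [  72.5 -157.7]
20 [  73.8 -149.7]
30 [  73.7 -141. ]
40 [  71.8 -132. ]
50 [  68.1 -123.1]
60 [  62.3 -114.7]
70 [  54.8 -107.4]
80 [  45.5 -101.7]
90 [ 35. -98.]
```

View pics/v5.png

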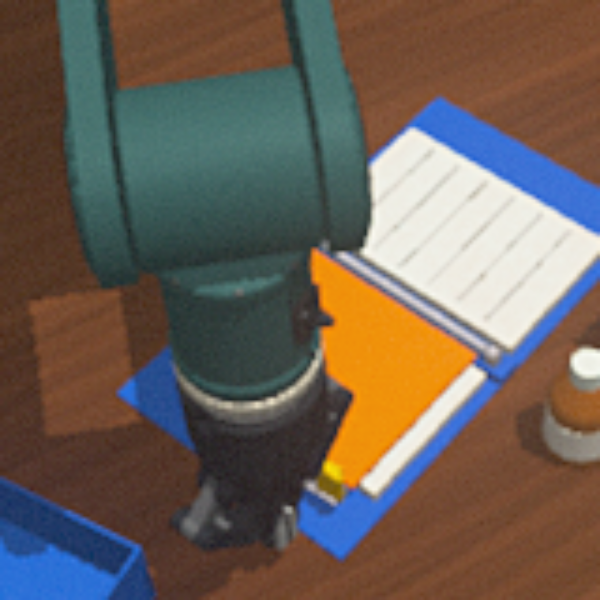

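The picture shows the finger just outside the fin (fin at about (330,480)) and clear of the bin. I'll sweep it round the pivot.

```bash
python3 -m inch '[[0.4,-1,-0.5,0,0],[0.5,-2.3,-0.5,0,0],[0.75,-3,-0.5,0,0],[0.9,-3.8,-0.5,0,0],[0.9,-4.7,-0.5,0,0],[0.7,-5.6,-0.5,0,0],[0.3,-6.5,-0.5,0,0],[-0.3,-7.3,-0.5,0,0],[-1,-8.1,-0.5,0,0],[-1,-8.1,-0.5,0,0]]'
python3 - <<'E'
from h import *
p=manip.read_state()["position"];print((np.array([[.94,.341],[-.341,.94]])@(p[:2]-[539.3,-35.8])).round(1))
cam("scene","scene6");b=cv2.imread("pics/scene6.png")
cv2.imwrite("pics/v6.png",cv2.resize(b[120:280,150:310],(600,600)))
E
```

```text
time_s: 10.52
position: [628.4, -117.3, 36.5]
tool_rot: [0.985, 0.172, 0.001, 0.0]
ft_force: [-0.6, 0.7, -1.3]
finger_gap: 0.001
[  55.9 -107. ]
```

View pics/v6.png

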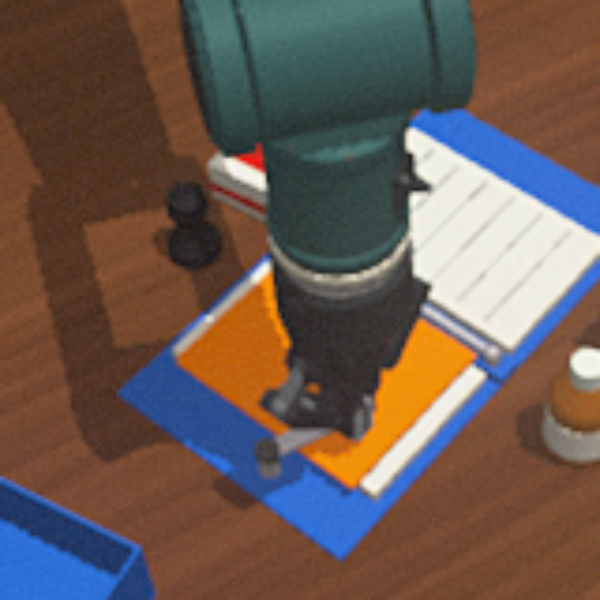

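The catch arm now points well across the divider. I'll push on to the stop.

```bash
python3 -m inch '[[-0.6,-0.3,0,0,0],[-1.1,-0.6,0,0,0],[-1.6,-0.75,0,0,0],[-2.1,-0.9,0,0,0],[-2.4,-0.9,0,0,0],[-2.7,-0.9,0,0,0],[-2.7,-0.9,0,0,0]]'
python3 - <<'E'
from h import *
p=manip.read_state()["position"];print((np.array([[.94,.341],[-.341,.94]])@(p[:2]-[539.3,-35.8])).round(1))
E
```

```text
time_s: 11.45
position: [605.8, -116.6, 37.0]
tool_rot: [0.985, 0.172, 0.008, 0.0]
ft_force: [15.3, 4.3, -8.5]
finger_gap: 0.001
[ 35.  -98.6]
```

The 15 N reaction at exactly the predicted position (35,-98) means the catch is at its stop. I'll back off, lift clear and check.

```bash
python3 -m inch '[[1,0,0,0,0],[2.5,0,0,0,0],[2.5,0,-4,0,0],[2.5,0,-9,0,0],[0,-5,-14,0,0],[-4,-10,-17,0,0],[-8,-14,-17,0,0],[-12,-18,-17,0,0],[-14,-20,-17,0,0],[-14,-20,-17,0,0]]'
python3 - <<'E'
from h import *
t=cam("top","top7");s=cam("scene","scene7")
y=pts(mask(s,(20,120,120),(35,255,255),(190,170,260,262)))
w=lambda p:np.array([[.94,.341],[-.341,.94]])@(p[:2]-[539.3,-35.8])
q=w(plane(s,y.mean(0),40));print(len(y),y.mean(0),q,np.arctan2(q[1]+148,q[0]-20))
a,b=[cv2.imread(f"pics/{n}7.png") for n in("top","scene")]
cv2.imwrite("pics/v7.png",cv2.hconcat([cv2.resize(a[110:290,150:370],(400,327)),cv2.resize(b[90:270,150:370],(400,327))]))
E
```

```text
time_s: 12.7
position: [402.0, 24.5, 204.8]
tool_rot: [0.985, 0.173, 0.009, 0.0]
ft_force: [0.3, -0.1, -0.7]
finger_gap: -0.006
56 [234.98214286 221.32142857] [ 20.14083192 -96.64974633] 1.5680537587420258
```

View pics/v7.png

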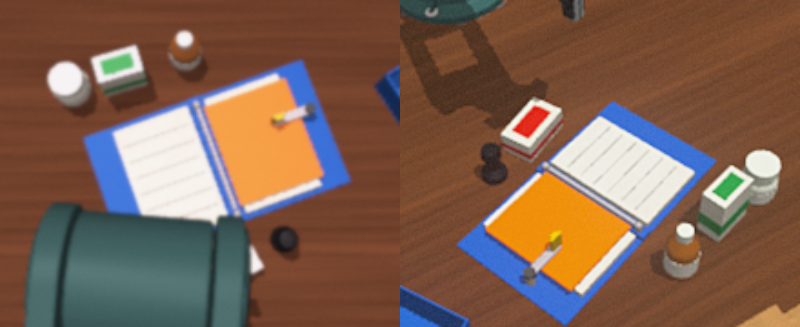

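The catch measures 1.57 rad across the flat orange divider. Nothing else has moved and the arm is clear, so I'm handing in.

```bash
python3 -c "from bench import manip;print(manip.finish_job())"
```

```text
the job is handed in; nothing more can be done
None
```

The divider is turned over and lies flat on the -y page with its orange face up, and the catch is over it at its stop. I pushed both with the shut fingers only, so nothing was pinched, and handed the job in after about 13 s of robot time. The hand-in gave no verdict.

- **Divider:** its rim measured at folder y ≈ -132 mm, taken at 17 mm height, which is consistent with lying flat (expected about -130 to -133 mm).
- **Catch:** the fin measured at (20, -97) mm in the folder frame, which is 1.57 rad. The finger met a 15 N reaction when it reached the stop.
- **Surroundings:** the bystanders look unmoved in the last pictures. I judged that by eye, and the arm hid part of the red carton in the final top view. The arm was clear, with no wrist force beyond the noise.
- **One disagreement:** near upright there was an unexpected 6 N upward force, probably the gripper's knuckles on the rim. It was gone after I raised the tip 19 mm.

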